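# Clip the thread spool home on the sprung bar

## Task

Take the large grey spring clip standing on the bench and press it down over the bare part of the thread stand's sprung bar, beside the spool, until its arms snap past the bar and it sits fully home. Then slide the clip along the bar so that it pushes the spool up against the dark collar; press it home there firmly but gently, as with one finger, then let go and leave the clip touching the spool. Do not drive the sprung bar down to the end of its travel, do not ram the spool, and leave everything else where it is.

Things in the scene. Friction and masses are not known exactly. Their poses are not given: they have to be found in the camera images.
- clip: large grey plastic spring clip, about 50 g, standing on its two arms, 74 mm tall. Origin: centre of the underside, between the feet; z up. From the top: gripping tab, bridge, two sprung arms on the +x and -x sides. Bridge 34 mm (x) by 32 mm (y, as long as the arms), from 27 to 34 mm above the origin. The bar runs along the clip's y when fitted, either way round.
- clip_tab (a point): middle of the clip's upright gripping tab, 54 mm above the clip's origin. The tab is 14 mm thick along the clip's x, 24 mm long along its y, and reaches from 34 to 74 mm above the origin. Once snapped on, the clip drags on the bar with a steady 3 to 9 N when slid along it; the spool at its stop shows as a rise above that
- clip_bore (a point): centre of the clip's bore, 17.8 mm above its origin; on the bar's axis when fully home, 16 mm above it when the arms first touch the bar. Arms flare to a 26 mm mouth at the feet; the 12 mm throat springs open for the 18 mm bar under about 10 to 16 N of push; the resistance then drops and the bridge comes to bear firmly on the bar's top
- bar: level polished steel bar of the thread stand, 18 mm diameter, 256 mm long, its axis 90 mm above the bench at rest. Origin: on its axis at mid length; y along it towards the collar, z up. Its ends ride in sprung slots: it holds up to about 2.5 N of push, then sinks 1.4 mm per N, springs back, and meets a hard stop 24 mm down. Bare from y = -112 mm to the spool
- stand: wooden thread stand, fixed: base 120 (x) by 270 (y) by 15 mm thick, two uprights 44 mm wide (x), inner faces at y = -112 and +112 mm, tops 112 mm above the bench. Origin: centre of the underside, under the middle of the bar; y along the bar
- spool: white thread spool on the bar, 60 mm diameter, 60 mm long, sliding along it with about 1 N of drag. Origin: centre of the end face nearest the bare stretch, on the bar's axis; y along the bar to the collar. It starts 18 to 36 mm short of a dark collar (28 mm across) clamped on the bar beyond it; the collar differs from time to time, so that the home spool has its origin somewhere from y = +14 to +40 mm of the bar
- small_clip: a smaller grey clip, 37 mm tall and 22 mm wide, with two stiff legs; it does not fit the bar; origin at its underside; not to be disturbed
- glue_jar: white glue jar, 56 mm across, 70 mm tall; origin at the centre of its underside; not to be disturbed
- reel: loose white thread reel standing upright, 48 mm across, 80 mm tall; origin at its underside; not to be disturbed
- folder: flat pale wooden folding stick, 150 x 22 x 6 mm, lying along its y; origin at the centre of its underside; not to be disturbed
- bowl: white bowl, 130 mm across, 50 mm tall; origin at its underside; not to be disturbed
- spray: orange bottle, 60 mm across, 190 mm tall; origin at its underside; not to be disturbed
Things that resemble listed ones, but are neither listed nor needed, are in the scene too. Several things look just like the clip: the one meant starts farthest to the robot's right.

How it is judged:
On the way, in this order (a step that is already met when the one before it is completed fails the run):
1. the clip is snapped fully home on the bar's bare stretch (x of clip_bore in the frame of bar between -0.003 and 0.003 m and z of clip_bore in the frame of bar between -0.002 and 0.002 m and angle between the y axis of clip and the y axis of bar, either way round below 0.12 rad and angle between the z axis of clip and the z axis of bar, either way round below 0.45 rad), for 0.2 s.
2. the clip, on the bar, presses the spool home against its collar with more than 2 N (twice its drag) (all of step 1 and y of spool in the frame of bar above 0.012 m and contact force between clip and spool above 2 N), for 0.1 s.
At the end, for the whole second after the job is handed in: The clip sits snapped on the bar: bore centre within 3 mm of the bar axis across and 2 mm in height, square to it within 0.12 rad, upright within 0.45 rad; its side within 2.5 mm of the face of the spool, which is at y = +12 mm of the bar or beyond; the clip is released and at rest (all of step 1 and y of spool in the frame of bar above 0.012 m and y of clip_bore in the frame of spool between -0.0185 and -0.014 m and linear speed of clip below 0.02 m/s and contact force between the fingers and clip below 0.1 N); the robot touches nothing.
It fails at once if the sprung bar is driven down to the end of its travel (height (world z) of bar below 0.0675 m).
It fails at once if the clip presses on the spool with more than 20 N (contact force between clip and spool above 20 N).
It fails at once if another thing on the bench is moved by more than 20 mm (distance of any of small_clip, glue_jar, reel, folder, bowl, spray from where it was at the start of the episode above 0.02 m).
It also fails if it takes over 72 s, if anything falls off the work surface, if the arm or the gripper's body presses on something with over 40 N, if the wrist force passes 120 N, or if a joint passes its speed limit or range.

## Robot

A 7-joint arm with a two-finger parallel gripper is mounted at the origin on the work surface. World frame = base frame: x ahead of the robot, y to its left, z up, the work surface at z = 0. Lengths are in m, angles in rad, forces in N, time in s.
With the tool pointing down it reaches from about 0.35 to 0.9 m from the base axis. Payload 19.9 kg.
Tool frame: the origin (TCP) lies between the finger pads; the fingertips stand 19 mm ahead of it and the grasp point (between the pads) is the TCP; z points along the fingers, y is the line along which they close (so a half turn about z gives the same grasp; the last joint's range is limited). The gripper opens to 94 mm and grips with 3 to 60 N. Pads are 16 mm wide; open, the fingers measure 119 mm over their backs; the gripper's body (75 mm by 177 mm) begins 78 mm behind the grasp point.
Start: joints at [-1.341, 0.417, -0.01, 1.614, 0.005, 1.111, -0.053], TCP at [0.167, 0.602, 0.224] pointing down, gripper open.
Joint ranges: [-2.81, 2.81], [-0.39, 2.02], [-1.27, 1.25], [0.06, 2.57], [-1.19, 4.33], [0.19, 2], [-2.82, 2.82]. Speed limits (rad/s): [1.89, 1.89, 2.39, 2.39, 3.01, 3.01, 3.01].

## Interface

Orientations are given as a 3x3 rotation matrix whose columns are the frame's x, y, z axes.
In Python, from rig import robot gives the robot as it stands. Calls block until the motion is done:
- robot.move_ptp(position, orientation): joint-space move of the TCP to a pose.
- robot.move_linear(position, velocity=0.15, frame=None, threshold=None): straight line of the TCP; frame=None keeps the orientation; velocity is the mean speed in m/s. With threshold (N) it stops when the force on the tool has changed by that much, and returns True; else False.
- robot.goto_joints(angles): joint-space move.
- robot.gripper_to(opening): finger opening in m; the grip force is fixed at half the most; returns when the fingers have stopped.
- robot.pause(seconds).
- robot.ik(position, orientation): joint angles nearest the present ones, or None.
- robot.get_state(): the state.
- robot.grab_frame(name): name is "scene" or "top" or "wrist"; returns the picture (480x640x3 uint8, red, green, blue); there is no depth.
- robot.camera_info(name): a dict with "fx", "fy", "cx", "cy" (pixels), "rvec" (rotation vector, rad) and "tvec" (3), from world to camera coordinates, as OpenCV has them. Camera axes: x right, y down, z forward; pixel columns grow to the right and rows downward; lengths in m; the calibration is good to about 2 mm. A picture is of the moment at which its call begins: read the wrist's pose just before it. camera_info takes no time and is no camera call; for the wrist camera it gives the pose at the moment of the call.
A pose or a line that the arm cannot do raises robot.PlanningError and nothing moves.
- robot.sign_off(): hands the job in; it is judged then, once.
The state is a dict: "time": time; "qpos": joint angles; "joint_vel": joint speeds; "effort": joint torques, N m; "ee_pos": TCP position; "tool_rot": TCP orientation; "force": force on the tool from outside, world axes, zero at the start; "moment": the same for the moment, N m; "opening": finger opening in m; "grasp_force": force on a finger pad.
Only numpy, scipy, OpenCV 4.12 (cv2) and the standard library are available. Lean on these libraries where they do the work, as an engineer would, in place of code of your own. Each camera call takes 0.05 s, during which the arm holds its last target. There are 200 camera calls.

## Working session

There is one attempt and no reset: what is moved stays moved. The work goes in short steps, each a Python script; the robot and the scene stay as the last script left them, time stands still between calls to the robot, and variables do not carry over. Pictures are saved under pics/ and viewed, at most 10 in all, crops included, and the job is handed in when it is done.

```bash
mkdir -p pics; ls; python3 - <<'E'
from rig import robot
import cv2,numpy as np
for n in("scene","top"):
    im=robot.grab_frame(n); cv2.imwrite(f"pics/{n}0.png",im[:,:,::-1])
    print(n,robot.camera_info(n))
s=robot.get_state();print(s["time"],s["ee_pos"],s["tool_rot"],s["opening"],s["force"]);print(robot.camera_info("wrist"))
E
```

```text
pics
scene {'fx': 567.8978549125253, 'fy': 567.8978549125253, 'cx': 318.9377665156246, 'cy': 246.3219395288479, 'rvec': array([ 2.08202465,  1.10318747, -0.463074  ]), 'tvec': array([-0.39700107, -0.193633  ,  1.47603917])}
top {'fx': 443.63155298127924, 'fy': 443.63155298127924, 'cx': 315.2049141516688, 'cy': 238.92347761396397, 'rvec': array([ 2.20788289, -2.18783322,  0.08046663]), 'tvec': array([0.08070113, 0.5610068 , 1.00320528])}
0.1 [0.16711168 0.60193517 0.22390242] [[-9.63577482e-01  2.67429243e-01 -1.91184132e-04]
 [ 2.67429292e-01  9.63576902e-01 -1.06201928e-03]
 [-9.97943966e-05 -1.07446610e-03 -9.99999418e-01]] 0.09387642316022836 [-0.06468903 -0.05437514 -0.0090031 ]
{'fx': 359.8039255026204, 'fy': 359.8039255026204, 'cx': 319.73725204782426, 'cy': 242.4859570399641, 'rvec': array([-2.32430131, -1.76866583, -0.2348195 ]), 'tvec': array([-0.62495763, -0.02770242,  0.39133574])}
```

View pics/scene0.png

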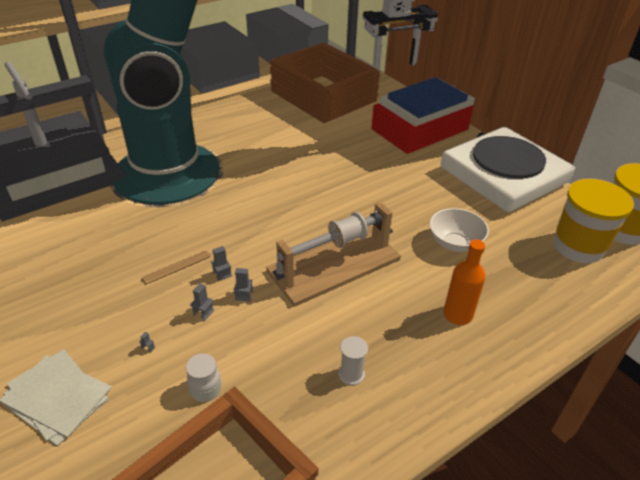

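View pics/top0.png

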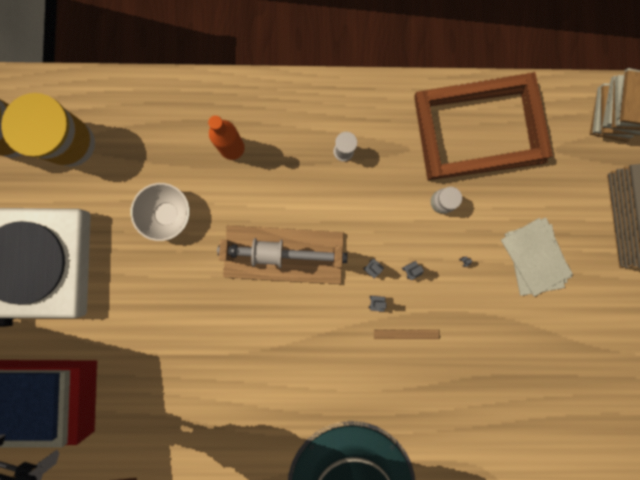

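The scene view shows the three big clips at about (220,263), (243,285) and (202,302), and the small clip at (147,342). In the top view the rightmost big clip is at (413,271). The stand base corners are near (227,226), (344,233), (342,284) and (223,278), with the spool at (268,252) and the collar to its left.

```bash
cat > h.py <<'E'
from rig import robot
import cv2,numpy as np
def cam(n): 
    c=robot.camera_info(n) if isinstance(n,str) else n
    K=np.array([[c["fx"],0,c["cx"]],[0,c["fy"],c["cy"]],[0,0,1]]); R=cv2.Rodrigues(c["rvec"])[0]; return K,R,c["tvec"]
def ray(n,p):
    K,R,t=cam(n); return -R.T@t, R.T@np.linalg.inv(K)@np.r_[p,1.]
def onz(n,p,z): o,d=ray(n,p); return o+d*(z-o[2])/d[2]
def tri(*nps):
    A=[];b=[]
    for n,p in nps:
        o,d=ray(n,p); d=d/np.linalg.norm(d); P=np.eye(3)-np.outer(d,d); A.append(P);b.append(P@o)
    A=np.vstack(A);b=np.hstack(b); x=np.linalg.lstsq(A,b,rcond=None)[0]; return x,np.abs(A@x-b).max()
def proj(n,X):
    K,R,t=cam(n); return cv2.projectPoints(np.array(X,float).reshape(-1,3),cv2.Rodrigues(R)[0],t,K,None)[0].reshape(-1,2)
def down(yaw): # tool y axis (closing) at world angle yaw, z down
    y=np.array([np.cos(yaw),np.sin(yaw),0]);z=np.array([0,0,-1.]);return np.c_[np.cross(y,z),y,z]
E
python3 - <<'E'
from h import *
np.set_printoptions(precision=4,suppress=True)
print("clip",tri(("scene",(202,300)),("top",(413,270))))
print("clipB",tri(("scene",(243,284)),("top",(373,268))),"clipC",tri(("scene",(220,262)),("top",(378,303))))
print("base",[onz("top",p,.015) for p in((227,226),(344,233),(342,284),(223,278))])
print("bar", onz("top",(333,257),.09),onz("top",(255,253),.09),onz("top",(283,255),.09))
s=robot.get_state();K,R,t=cam("wrist");c=-R.T@t
print("cam in tool",s["tool_rot"].T@(c-s["ee_pos"])); print(s["tool_rot"].T@R.T)
for n in("scene","top"):
    im=robot.grab_frame(n)
x=(slice(225,330),slice(170,420)); a=cv2.resize(robot.grab_frame("scene")[x],None,fx=3,fy=3,interpolation=2)[:300]
b=cv2.resize(robot.grab_frame("top")[220:320,210:460],None,fx=3,fy=3,interpolation=2)
cv2.imwrite("pics/c1.png",np.vstack([a,b])[:,:,::-1])
E
```

```text
clip (array([ 0.4915, -0.1334,  0.0387]), np.float64(0.0005256150377156432))
clipB (array([ 0.4948, -0.0447,  0.0349]), np.float64(9.514929240719838e-05)) clipC (array([ 0.417 , -0.0553,  0.0391]), np.float64(7.92767927263599e-05))
base [array([0.5881, 0.2887, 0.015 ]), array([0.5746, 0.0196, 0.015 ]), array([0.4576, 0.0236, 0.015 ]), array([0.469 , 0.2954, 0.015 ])]
bar [0.5177 0.0486 0.09  ] [0.5247 0.2144 0.09  ] [0.521  0.1549 0.09  ]
cam in tool [ 0.0764  0.0004 -0.1604]
[[ 0.0007 -0.9651 -0.2621]
 [ 1.      0.0007  0.0003]
 [-0.0001 -0.2621  0.9651]]
```

View pics/c1.png

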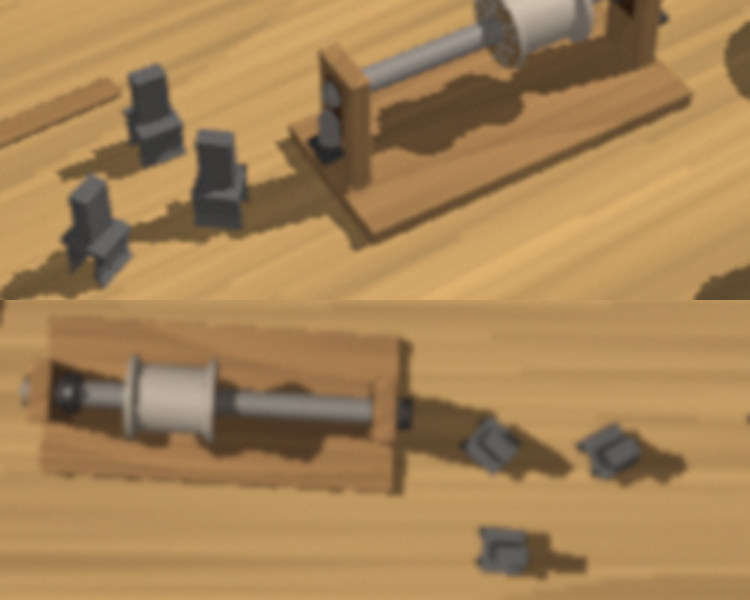

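The crop shows the target clip rotated by roughly 25–30°. I'll go above it with the wrist camera and take two views.

```bash
python3 - <<'E'
from h import *
np.set_printoptions(precision=3,suppress=True)
for yaw in(-.047,np.pi-.047):
    for p in((.49,-.135,.06),(.522,.1,.2),(.522,.1,.13)):
        print(yaw,p,robot.ik(np.array(p),down(yaw)))
E
python3 - <<'E'
from h import *
import pickle
yaw=-.047
q=robot.ik(np.array((.49,-.135,.25)),down(yaw))
robot.move_ptp(np.array((.49,-.16,.23)),down(yaw))
ca=robot.camera_info("wrist"); a=robot.grab_frame("wrist")
robot.move_linear(np.array((.49,-.08,.23)),velocity=.15)
cb=robot.camera_info("wrist"); b=robot.grab_frame("wrist")
pickle.dump((ca,cb),open("cams.pkl","wb"))
print(robot.get_state()["time"],proj(ca,(.4915,-.1334,.06)),proj(cb,(.4915,-.1334,.06)))
cv2.imwrite("pics/wa.png",a[:,:,::-1]);cv2.imwrite("pics/wb.png",b[:,:,::-1])
E
```

```text
-0.047 (0.49, -0.135, 0.06) [-0.56   0.691  1.004  2.05  -0.796  0.851  0.866]
-0.047 (0.522, 0.1, 0.2) [-0.742  0.316  0.598  1.888 -0.21   0.999 -0.1  ]
-0.047 (0.522, 0.1, 0.13) [-0.711  0.417  0.573  1.948 -0.294  0.859 -0.03 ]
3.094592653589793 (0.49, -0.135, 0.06) [-0.604  0.746  1.081  2.051 -0.871  0.898 -2.213]
3.094592653589793 (0.522, 0.1, 0.2) [ 0.599  0.484 -1.082  1.847  0.478  1.102  2.434]
3.094592653589793 (0.522, 0.1, 0.13) [ 0.581  0.615 -1.084  1.907  0.642  1.019  2.306]
3.9917 [[319.86439144 201.66933927]] [[323.76955581 281.34945319]]
```

View pics/wa.png

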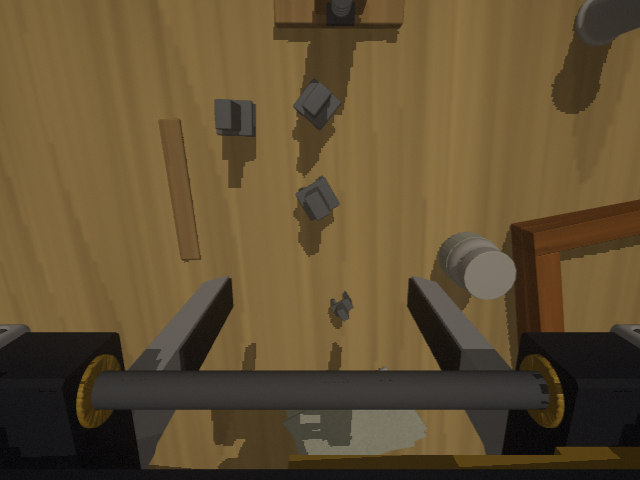

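View pics/wb.png

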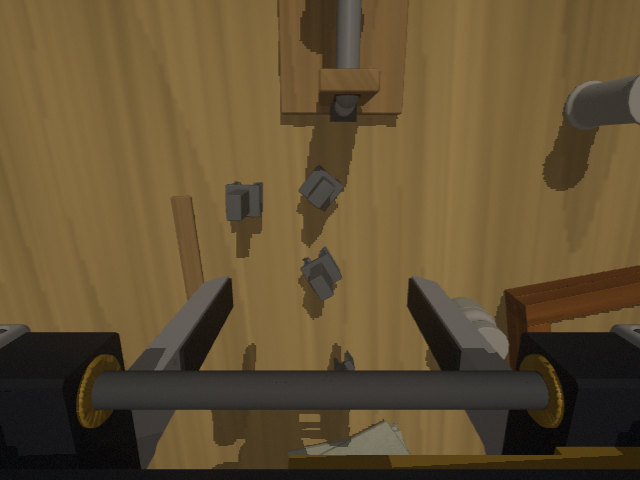

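wa shows the target clip at (318,199), and wb shows it at (321,274). Neighbouring clips are at least 80 mm away. I'll zoom in on both to get the tab corners.

```bash
python3 - <<'E'
import cv2,numpy as np
a=cv2.imread("pics/wa.png")[170:230,285:345];b=cv2.imread("pics/wb.png")[240:310,285:355][:,:]
f=lambda i,s:cv2.convertScaleAbs(cv2.resize(i,(400,400),interpolation=cv2.INTER_CUBIC),alpha=2)
m=np.hstack([f(a,0),f(b,0)])
cv2.imwrite("pics/z1.png",m)
E
```

```text
(no output)
```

View pics/z1.png

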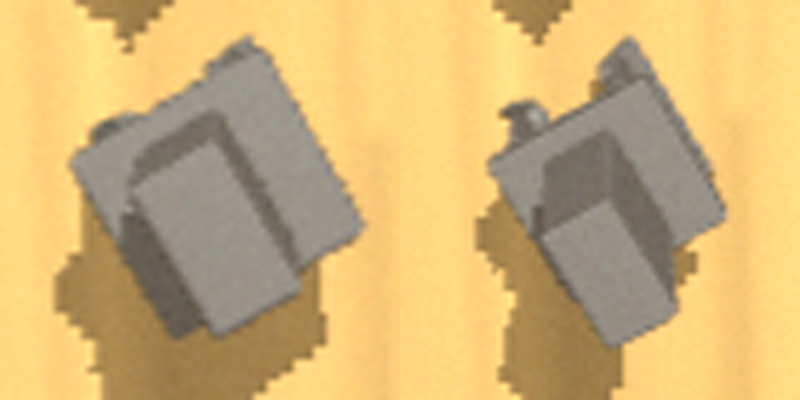

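The zoom shows the tab's top face. On the left crop its corners are (133,190), (210,142), (300,290) and (220,337); on the right crop they are (540,237), (608,200), (676,310) and (614,347). I'll triangulate these and get the bar end from wb.

```bash
python3 - <<'E'
from h import *
import pickle
np.set_printoptions(precision=4,suppress=True)
ca,cb=pickle.load(open("cams.pkl","rb"))
f=lambda p,s,o:(np.array(p)+.5)/s-.5+o
L=[f(p,400/60,(285,170)) for p in((133,190),(210,142),(300,290),(220,337),(70,158),(260,50),(365,225))]
R=[f(p,400/70,(285,240)) for p in((140,237),(208,200),(276,310),(214,347),(90,162),(243,80),(326,215))]
X=[tri((ca,l),(cb,r)) for l,r in zip(L,R)]
for x in X: print(*x)
P=np.array([x[0] for x in X]); c=P[:4].mean(0)
d=P[2]-P[1]+P[3]-P[0]; e=P[1]-P[0]+P[2]-P[3]
print("tab top",c,"long",np.linalg.norm(d)/2,np.arctan2(d[1],d[0]),"short",np.linalg.norm(e[:2])/2,np.arctan2(e[1],e[0]))
g=P[6]-P[5];k=P[5]-P[4];print("bridge mid",(P[4]+P[6])/2,np.arctan2(g[1],g[0]),np.arctan2(k[1],k[0]))
print("end upright",[onz(cb,p,.112) for p in((320,70),(380,70))],"bar",onz(cb,(337,40),.09),onz(cb,(360,40),.09))
E
```

```text
[ 0.4779 -0.1277  0.0721] 0.00020213289095927234
[ 0.489  -0.1219  0.0718] 0.00029250612276049415
[ 0.4998 -0.1425  0.0704] 5.3816088451008603e-05
[ 0.4889 -0.1483  0.0714] 0.00014981569288402552
[ 0.4672 -0.1282  0.0318] 0.00014796371546355047
[ 0.4961 -0.1135  0.0325] 5.200511954150944e-05
[ 0.5105 -0.14    0.0335] 0.0001297707692108352
tab top [ 0.4889 -0.1351  0.0714] long 0.023346989997765487 -1.084032168827734 short 0.012409086463148145 0.48854009482838345
bridge mid [ 0.4888 -0.1341  0.0327] -1.0717359260347523 0.4703508174737516
end upright [array([0.4961, 0.0471, 0.112 ]), array([0.5386, 0.0451, 0.112 ])] bar [0.51   0.0711 0.09  ] [0.5273 0.0703 0.09  ]
```

```bash
python3 - <<'E'
from h import *
import pickle
np.set_printoptions(precision=4,suppress=True)
P=np.array((.4889,-.1348,0))
robot.gripper_to(.06)
robot.move_ptp(P+(0,0,.13),down(.483))
print(robot.move_linear(P+(0,0,.0555),velocity=.08,threshold=8))
robot.gripper_to(0.0)
s=robot.get_state();print(s["time"],s["ee_pos"],s["opening"],s["grasp_force"],s["force"])
robot.move_linear(P+(0,0,.25),velocity=.15)
s=robot.get_state();print(s["opening"],s["grasp_force"],s["force"])
yaw=-.047;C=[];I=[]
for y in(.02,.09):
    robot.move_ptp(np.array((.52,y,.25)),down(yaw))
    C.append(robot.camera_info("wrist"));I.append(robot.grab_frame("wrist"))
pickle.dump(C,open("cams2.pkl","wb"));np.save("I2.npy",np.array(I))
s=robot.get_state();print(s["time"],s["ee_pos"],s["opening"],s["force"])
f=lambda i:i[40:400,160:520]
m=cv2.resize(np.hstack([f(i) for i in I]),(800,400),interpolation=2)
cv2.imwrite("pics/bar2.png",cv2.convertScaleAbs(m[:,:,::-1],alpha=1.5))
E
```

```text
False
7.2917 [ 0.4889 -0.1348  0.0555] 0.014041098754783998 29.99990701675415 [ 0.6764 -0.9425 -0.0028]
0.014034015671455213 29.9998739361763 [ 0.5716 -1.0042 -0.9867]
10.0333 [0.52   0.0888 0.2501] 0.014173138208201687 [-0.8407 -0.2608 -0.2393]
```

View pics/bar2.png

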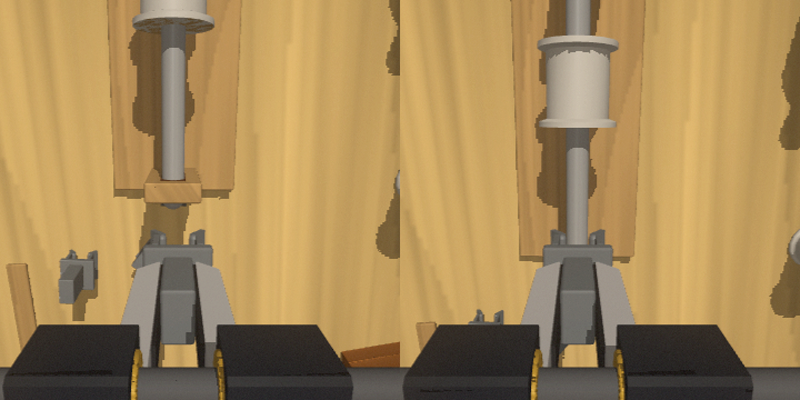

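The clip is held square between the fingers, with its feet ahead. The bar runs down the middle of both views, at zoomed column ~174 in the left half and ~577 in the right. The spool's near flange is at zoomed rows ~28 and ~125. Next I'll fit the bar line by saturation.

```bash
python3 - <<'E'
from h import *
import pickle
np.set_printoptions(precision=4,suppress=True)
C=pickle.load(open("cams2.pkl","rb"));I=np.load("I2.npy")
for k,(rows,u0) in enumerate(((range(75,180),316),(range(168,244),320))):
    S=cv2.cvtColor(I[k],cv2.COLOR_RGB2HSV)[:,:,1]; X=[];W=[]
    for v in rows:
        m=S[v]<70; a=b=u0
        while m[a-1] and a>290:a-=1
        while m[b+1] and b<350:b+=1
        if b-a<12: continue
        X.append(onz(C[k],((a+b)/2,v),.09)); W.append(np.linalg.norm(onz(C[k],(a-.5,v),.09)-onz(C[k],(b+.5,v),.09)))
    X=np.array(X); p=np.polyfit(X[:,1],X[:,0],1); print(len(X),"slope",p[0],"x at y=.1",np.polyval(p,.1),"rms",np.std(X[:,0]-np.polyval(p,X[:,1])),"w",np.median(W),X[:,1].min(),X[:,1].max())
z=lambda x,y,o=0:((x-o)*.9+160,y*.9+40)
print("flange",tri((C[0],z(174,30)),(C[1],z(578,127,400))))
print("upright near corners L/R", [onz(C[0],z(*p),.112) for p in((145,184),(200,184))])
print("upright base edge",[onz(C[0],z(*p),.015) for p in((115,190),(233,190))],[onz(C[1],z(*p,400),.015) for p in((520,256),(633,256))])
E
```

```text
105 slope 0.04868154551257125 x at y=.1 0.519736297655668 rms 0.00015226586263229045 w 0.017435083586799818 0.06661842647242879 0.15069383212264162
76 slope 0.055221829036327955 x at y=.1 0.5198099696771663 rms 0.0001132762768540753 w 0.017502379853948723 0.07905244630218874 0.14687893107640518
flange (array([0.5234, 0.1583, 0.0815]), np.float64(1.586655575214202e-05))
upright near corners L/R [array([0.4966, 0.0476, 0.112 ]), array([0.5379, 0.0457, 0.112 ])]
upright base edge [array([0.4574, 0.0273, 0.015 ]), array([0.5754, 0.0219, 0.015 ])] [array([0.4569, 0.0282, 0.015 ]), array([0.5751, 0.0229, 0.015 ])]
```

```bash
python3 - <<'E'
from h import *
np.set_printoptions(precision=2,suppress=True)
yaw=-.0505; y=.10; x=.5198
robot.move_ptp(np.array((x,y,.16)),down(yaw)); robot.pause(.2)
f0=robot.get_state()["force"]; z=.147;prev=0;pk=0
robot.move_linear(np.array((x,y,z)),velocity=.05)
while z>.1095:
    z-=.0015; robot.move_linear(np.array((x,y,z)),velocity=.03)
    s=robot.get_state();F=s["force"]-f0; pk=max(pk,F[2])
    print("bore %.1f"%((s["ee_pos"][2]-.0377)*1e3),F,"%.2f"%s["time"])
    if F[2]>17 or F[2]<pk-1.2: break
np.save("f0.npy",f0)
E
```

```text
bore 107.8 [0.57 0.51 0.52] 11.34
bore 106.2 [-0.22  0.43  0.13] 11.59
bore 104.9 [-0.74  0.62  3.45] 11.84
bore 103.3 [1.06 0.47 3.98] 12.09
bore 101.8 [0.87 1.05 4.11] 12.34
bore 100.4 [1.14 0.34 5.87] 12.59
bore 98.9 [0.98 0.32 6.9 ] 12.84
bore 97.5 [0.16 0.24 6.89] 13.09
bore 96.0 [0.08 0.43 8.34] 13.34
bore 94.6 [-0.35  0.08  9.44] 13.59
bore 93.1 [-0.24  1.1  10.42] 13.84
bore 91.6 [-0.34  0.5  10.75] 14.09
bore 90.2 [-0.07  0.02 11.59] 14.34
bore 88.7 [-0.71  1.05 12.02] 14.59
bore 87.3 [-0.83  0.47 12.96] 14.84
bore 85.8 [-0.7   0.65 15.14] 15.09
bore 84.3 [-0.13 -0.12 14.18] 15.34
bore 82.5 [1.07 1.3  8.3 ] 15.59
```

Snapped: the force dropped to 8.3 N, which matches the bridge bearing on the sunken bar (predicted 7.9 N). I'll press slightly, relieve it, then slide.

```bash
cat > slide.py <<'E'
from h import *
np.set_printoptions(precision=2,suppress=True)
f0=np.load("f0.npy"); x,y=.5198,.10; u=np.array((.0505,1,0));u/=np.linalg.norm(u)
p=np.array((x,y,.1172)); robot.move_linear(p,velocity=.03); print("press",robot.get_state()["force"]-f0)
p=np.array((x,y,.1274)); robot.move_linear(p,velocity=.05); robot.pause(.3)
s=robot.get_state();print("relieved",s["ee_pos"]*1e3,s["force"]-f0,s["opening"],s["time"])
d=0;hist=[]
while d<.1:
    step=.002 if d<.05 else .001
    d+=step; hit=robot.move_linear(p+u*d,velocity=.02 if d<.05 else .012,threshold=6 if hist else None)
    s=robot.get_state();F=s["force"]-f0;a=-F@u;hist.append(a)
    base=np.median(hist[-12:-2]) if len(hist)>8 else 99
    if len(hist)%4==1 or a>base+2: print("%.1f"%(d*1e3),"along %.1f"%a,"base %.1f"%base,F,hit,"%.1f"%s["time"])
    if s["time"]>50 or a>base+5 or (hit and a>base+3): break
print(s["ee_pos"]*1e3,s["opening"],s["time"]); np.save("hist.npy",hist)
E
python3 slide.py
```

```text
press [-0.6   1.2   9.49]
relieved [519.72 100.05 127.31] [0.95 1.93 3.19] 0.013733077334051515 16.4917
2.0 along 3.8 base 99.0 [ 0.9  -3.89  2.41] False 16.7
10.0 along 1.1 base 99.0 [ 2.15 -1.26  2.63] False 17.7
18.0 along 2.5 base 2.5 [ 0.46 -2.57  1.91] False 18.7
26.0 along 2.2 base 2.3 [ 1.61 -2.25  3.12] False 19.7
34.0 along 1.4 base 2.1 [ 1.75 -1.52  3.22] False 20.7
42.0 along 2.4 base 2.1 [ 1.25 -2.46  3.12] False 21.7
50.0 along 3.6 base 2.3 [ 0.93 -3.67  2.04] False 22.8
54.0 along 4.4 base 2.8 [ 1.61 -4.45  2.49] False 23.8
58.0 along 4.0 base 3.7 [ 0.65 -4.    3.68] False 24.8
62.0 along 4.3 base 4.0 [ 1.29 -4.37  3.16] False 25.8
66.0 along 4.5 base 4.1 [ 1.48 -4.59  2.3 ] False 26.8
70.0 along 3.7 base 4.1 [ 1.52 -3.81  3.31] False 27.8
74.0 along 4.3 base 3.8 [ 0.57 -4.36  2.72] False 28.8
78.0 along 3.1 base 3.9 [ 1.31 -3.21  2.25] False 29.8
79.0 along 6.5 base 3.9 [ 1.68 -6.61  2.82] False 30.1
80.0 along 11.0 base 3.9 [  0.86 -11.1    2.64] False 30.3
[523.78 178.64 127.31] 0.014014834496171023 30.3083
```

The rise at 79–80 mm is the spool at its collar, about 7 N above the drag and within range. I'll hold briefly, release, lift and check.

```bash
python3 - <<'E'
from h import *
np.set_printoptions(precision=3,suppress=True)
robot.pause(.4); s=robot.get_state(); print(s["force"]-np.load("f0.npy"))
robot.gripper_to(.05); p=robot.get_state()["ee_pos"]
robot.move_linear(p+(0,0,.1),velocity=.12)
a=robot.get_state(); print(a["ee_pos"],a["force"],a["time"])
q=np.array((.52,.10,.27)); robot.move_ptp(q,down(-.0505))
c=robot.grab_frame("wrist"); b=robot.grab_frame("scene")[190:290,260:400]
m=np.hstack([c[0:360,180:460],cv2.resize(b,(504,360),interpolation=2)])
cv2.imwrite("pics/end.png",cv2.convertScaleAbs(m[:,:,::-1],alpha=1.4))
E
```

```text
[  1.084 -10.173   3.021]
[0.523 0.18  0.227] [ 1.058  0.198 -0.534] 32.425
```

View pics/end.png

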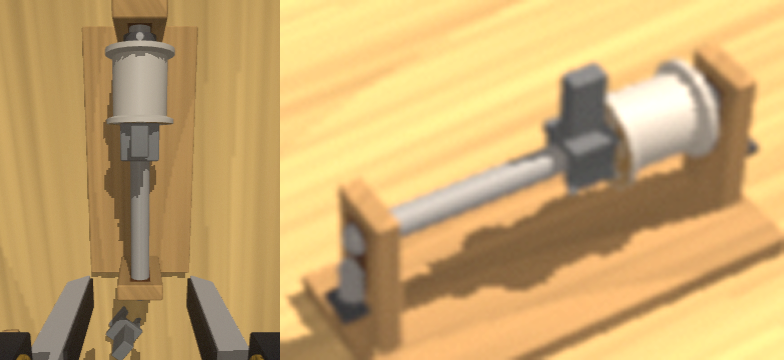

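The picture shows the clip upright and seated on the bar (wrist view about (140,142)). It touches the spool's near flange, the spool is against the collar, and the gripper is clear.

```bash
python3 -c "
from rig import robot
robot.pause(.3);print(robot.sign_off())"
```

```text
the job is handed in; nothing more can be done
None
```

The clip snapped fully home on the bar, pushed the spool against its collar with about 7 N above the sliding drag, and was released touching the spool; I handed the job in at about 34 s, and no verdict came back.

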